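Tap a sharpening stone down onto its two support strips

TASK

The sharpening stone clamped in the holder sits high and tilted, so the two steel strips beneath it are still loose. Pick up the flat meat pounder by its handle and tap the stone down gently at both ends with the pounder's face, until it is fully down on both strips and level, so that they are trapped; do not push the stone with the gripper. Then stand the pounder upright on the cork trivet, wholly on it, let go, and leave the strips under the stone and the other things on the worktop where they are.

Things in the scene. Friction and masses are not known exactly. Their poses are not given: they have to be found in the camera images.
- holder: low stone holder fixed to the worktop: wooden base 90 x 235 mm, 14 mm high; a steel jaw 66 mm wide at each end, 48 mm high; clamp screw with a round dark knob past the jaw at the -y end, reaching 152 mm from the origin. Origin: on the worktop below the middle of the stone; y runs along the stone from jaw to jaw, x across it, z up.
- stone: sharpening stone, grey over reddish layer, 65 x 160 x 28 mm (x, y, z); origin: centre of its underside. Held by friction between the jaws: it only moves up/down and tips about x, and stays as left. It starts 3 to 20 mm above the strips. Pressed near an end it sinks whole at about 9 N, pivots at 12 N once one strip bears, and is rigid when both bear; then its top is level at 54 mm.
- stone_top_a (a point): point on the middle of the stone's top face, 40 mm from its centre toward the holder's +y end, just inboard of strip_a: a good place to tap. 54 mm above the worktop when seated.
- stone_top_b (a point): the same at the holder's -y end (the screw end), just inboard of strip_b.
- strip_a: loose steel strip 110 x 14 x 12 mm lying across the holder's base under the +y end of the stone, about 63 mm from its middle, sticking out on both sides. Origin: centre of its underside; x along its length.
- strip_b: identical loose steel strip under the -y end of the stone.
- pounder: flat meat pounder, 118 mm tall, 0.25 to 0.42 kg, standing upright on the worktop: round steel foot 50 mm across and 14 mm thick whose flat underside is the tapping face, thin neck, round light-wood handle 28 to 29 mm across from 46 to 106 mm above the face. Origin: centre of the tapping face; z up along the handle.
- trivet: round cork trivet fixed to the worktop, 120 mm across and 8 mm thick, empty. Origin: centre of its underside.
- mill_1: turned wooden pepper mill 58 x 58 x 170 mm, loose bystander behind the work; origin at the centre of its underside.
- tin_1: food tin 57 mm across, 72 mm tall, loose bystander; origin at the centre of its underside.
- mug_1: white espresso cup with dots, 54 mm tall, loose bystander; origin at its underside.
- mug_2: dark espresso cup, 49 mm tall, loose bystander; origin at its underside.
- garlic_1: garlic bulb 56 mm, loose bystander.
- teaspoon_1: steel teaspoon 133 mm long lying at the front, loose bystander; origin at its middle.
There are look-alikes about, which are no part of the job. What is shaped like the pounder but orange or yellow is not meant.

How it is judged:
On the way, in this order (a step that is already met when the one before it is completed fails the run):
1. the pounder is picked up, its face more than 60 mm above the worktop (height (world z) of pounder above 0.06 m), for 0.1 s.
2. the stone has been tapped down with the pounder and is down on both strips (z of each of stone_top_a, stone_top_b in the frame of holder below 0.056 m and (contact force between stone and strip_a above 0.5 N or contact force between stone and strip_b above 0.5 N)), for 0.2 s.
At the end, for the whole second after the job is handed in: Both tapping points at most 56 mm over the worktop; stone presses on a strip with over 0.5 N; strips still under their ends (middles within 30 mm of the stone's long axis, over 43 mm from its centre); pounder upright within 0.1 rad, released, at rest on the trivet, centres within 35 mm (all of step 2 and x of strip_a in the frame of holder between -0.03 and 0.03 m and x of strip_b in the frame of holder between -0.03 and 0.03 m and y of strip_a in the frame of holder above 0.043 m and y of strip_b in the frame of holder below -0.043 m and horizontal distance between pounder and trivet below 0.035 m and z of pounder in the frame of trivet between 0.005 and 0.012 m and angle between pounder's own z axis and vertical below 0.1 rad and linear speed of pounder below 0.02 m/s and contact force between the fingers and pounder below 0.1 N); the robot touches nothing.
It fails at once if the stone is struck or pressed with more than 250 N (contact force between pounder and stone above 250 N).
It fails at once if the stone is pushed with the gripper or arm instead of the pounder (contact force between any of the fingers, the arm and stone above 2 N).
It fails at once if a bystander on the worktop is shifted by more than 30 mm (distance of any of mill_1, tin_1, mug_1, mug_2, garlic_1, teaspoon_1 from where it was at the start of the episode above 0.03 m).
It also fails if it takes over 67 s, if anything falls off the work surface, if the arm or the gripper's body presses on something with over 40 N, if the wrist force passes 120 N, or if a joint passes its speed limit or range.

ROBOT

A 7-joint arm with a two-finger parallel gripper is mounted at the origin on a cart in front of the work surface, level with it; the furniture and walls round the work are solid. World frame = base frame: x ahead of the robot, y to its left, z up, the work surface at z = 0. Lengths are in m, angles in rad, forces in N, time in s.
With the tool pointing down it reaches from about 0.425 to 0.875 m from the base axis. Payload 8.4 kg.
Tool frame: the origin (TCP) lies midway between the tips of the shut fingers; the grasp point (between the pads) lies 19 mm behind it; z points along the fingers, y is the line along which they close (so a half turn about z gives the same grasp; the last joint's range is limited). The gripper opens to 85 mm and grips with 20 to 120 N. Pads are 22 mm wide; open, the fingers measure 114 mm over their backs; the gripper's body (76 mm by 85 mm) begins 54 mm behind the grasp point. The pads swing forward as they close: fully open they stand 13 mm farther back than shut.
Start: joints at [-1.237, 0.333, 0.04, 1.465, -0.013, 1.343, -0.059], TCP at [0.273, 0.59, 0.192] pointing down, gripper open.
Joint ranges: [-2.58, 2.58], [-0.38, 2.09], [-1.3, 1.39], [0.25, 2.4], [-1.5, 4.64], [0.08, 2.09], [-2.65, 2.65]. Speed limits (rad/s): [2.22, 2.22, 2.79, 2.79, 3.14, 3.14, 3.14].

INTERFACE

Orientations are given as a unit quaternion [x, y, z, w].
In Python, from rig import get_obs, read_camera, sign_off, regions_of gives the robot as it stands. The module is installed in compiled form; this text tells all that it offers.
- The arm moves only by the shell command python3 -m creep 'ROWS'. ROWS is JSON, a list that holds one entry, the list of rows, each a list of 5 numbers: the opening, from 0 (shut) to 1 (fully open), then the shift along the tool's x, y, z in m, then the turn about the tool's z in rad. A call has exactly 5 rows; each row is the pose to reach, as a shift and turn from the pose commanded when the call began, along the tool's axes at that moment; what a row does not reach only later rows make up. A row lasts 1/8 s, in which the tool goes at most 62.5 mm and 10.7 degrees, less where a joint would pass 70% of its speed; a pose out of reach is approached as far as the arm can. A call with a gripper value outside its range is refused whole. The fingers move at their own pace and stop on an object; the grip force is fixed at half the most. Time passes only in rows, so rows that repeat a pose let the fingers close, or fill a call up. It gives the time, the measured TCP pose, the force, the opening and the grip force at its end, in the units of the state.
- get_obs(): the state, without advancing time (a new reading comes with each control period).
- read_camera(name): name is "scene" or "top" or "wrist"; returns a dict with "frame" (400x640x3 uint8, red, green, blue), "range_z" (400x640 float32, m along the optical axis (not along the pixel's ray), 0 where there is no reading), "mtx" (3x3 intrinsics, pixels), "rvec" (rotation vector, rad) and "tvec" (3), from world to camera coordinates, as OpenCV has them. Camera axes: x right, y down, z forward; pixel columns grow to the right and rows downward; lengths in m; the calibration is good to about 2 mm. A picture is of the moment at which its call begins.
- sign_off(): hands the job in; it is judged then, once.
Trained networks look in a picture, given as the dict that the camera call returned (one of the last four; its "shot" number tells which), for a name from the list of things; names that differ only in an ending like _2 or _b are one class to them, and where a whole thing is asked for, a point or a joint stands for the part that bears it (a point fixed in the world has none). Each returns a list of dicts, best first, with "confidence" (0 to 1); they miss things now and then, are a little off and sometimes report something else, mostly with a low value. They report only what shows in the picture. A call takes as long as a camera call. They do not tell look-alikes from the thing itself.
- regions_of(picture, query): "region" (400x640 bool, what is visible of it) and "bbox" ([left, top, right, bottom] in pixels, round what is visible of it).
The state is a dict: "t": time; "q": joint angles; "qd": joint speeds; "joint_efforts": joint torques, N m; "eef_pos": TCP position; "orientation": TCP orientation; "force": force on the tool from outside, world axes, zero at the start; "moment": the same for the moment, N m; "gripper_width": finger opening in m; "grip_force": force on a finger pad.
Only numpy, scipy, OpenCV 4.12 (cv2) and the standard library are available. Lean on these libraries where they do the work, as an engineer would, in place of code of your own. Each camera call takes 0.05 s, during which the arm holds its last target. There are 200 camera calls.

## Working session

There is one attempt and no reset: what is moved stays moved. The work goes in short steps, Python scripts to look and compute and a shell command to move; the robot and the scene stay as the last step left them, time stands still between calls to the robot, and variables do not carry over. Pictures are saved under pics/ and viewed, at most 10 in all, crops included, and the job is handed in when it is done.

```bash
mkdir -p pics; cat > h.py <<'E'
import numpy as np, cv2
from rig import *
def cloud(p):
    K=p["mtx"];R=cv2.Rodrigues(np.array(p["rvec"],float))[0];t=np.array(p["tvec"],float).ravel()
    z=p["range_z"].astype(float);v,u=np.mgrid[:z.shape[0],:z.shape[1]]
    c=np.stack([(u-K[0][2])/K[0][0]*z,(v-K[1][2])/K[1][1]*z,z],-1)
    w=(c-t)@R
    w[z==0]=np.nan
    return w
def save(n,im): cv2.imwrite("pics/"+n,im[...,::-1])
E
python3 - <<'E'
from h import *
o=get_obs();print({k:np.round(v,3) for k,v in o.items()})
for c in ["top","scene"]:
    p=read_camera(c);W=cloud(p);save(c+"1.png",p["frame"])
    for q in ["pounder","stone","holder","strip_a","trivet","mill_1","tin_1","mug_1","garlic_1","teaspoon_1"]:
        for r in regions_of(p,q)[:4]:
            P=W[r["region"]];P=P[~np.isnan(P[:,0])]
            if len(P)==0: continue
            print(c,q,round(r["confidence"],2),np.round(r["bbox"]),np.round(np.median(P,0),3),np.round(np.percentile(P,2,axis=0),3),np.round(np.percentile(P,98,axis=0),3))
E
```

```text
{'t': np.float64(0.0), 'q': array([-1.237,  0.334,  0.04 ,  1.466, -0.013,  1.343, -0.058]), 'qd': array([-0.001, -0.001, -0.001, -0.001, -0.001, -0.002, -0.001]), 'joint_efforts': array([ 0.0000e+00, -6.5856e+01,  1.3660e+00, -4.0557e+01,  1.7000e-02,
        1.2000e-02, -0.0000e+00]), 'eef_pos': array([0.272, 0.59 , 0.191]), 'orientation': array([ 0.215,  0.977, -0.001, -0.   ]), 'force': array([-0.141, -0.221, -0.012]), 'moment': array([ 0.015,  0.007, -0.008]), 'grip_force': np.float64(0.0), 'gripper_width': np.float64(0.086)}
top pounder 0.8 [180. 220. 199. 239.] [0.464 0.328 0.019] [0.444 0.314 0.007] [0.487 0.35  0.121]
top pounder 0.54 [210. 202. 234. 220.] [0.524 0.247 0.02 ] [0.507 0.232 0.006] [0.548 0.271 0.12 ]
top pounder 0.53 [186. 188. 207. 206.] [0.565 0.318 0.02 ] [0.548 0.302 0.008] [0.593 0.343 0.12 ]
top stone 0.75 [278. 197. 338. 240.] [0.496 0.001 0.065] [ 0.449 -0.074  0.016] [0.545 0.078 0.072]
top holder 0.78 [267. 192. 359. 248.] [ 0.496 -0.005  0.06 ] [ 0.435 -0.123  0.009] [0.562 0.104 0.071]
top holder 0.56 [295. 152. 319. 176.] [ 0.658 -0.     0.021] [ 
[... 2473 characters left out ...]
.223 0.053] [ 0.63   0.212 -0.002] [0.679 0.287 0.071]
scene mug_1 0.75 [359. 244. 377. 274.] [ 0.654 -0.106  0.026] [ 0.627 -0.155  0.006] [ 0.679 -0.083  0.049]
scene mug_1 0.57 [354. 351. 375. 379.] [ 0.661 -0.359  0.037] [ 0.641 -0.378  0.019] [ 0.678 -0.332  0.05 ]
scene mug_1 0.55 [352. 211. 381. 238.] [0.652 0.01  0.032] [ 0.626 -0.034  0.006] [0.675 0.024 0.054]
scene mug_1 0.28 [289. 186. 341. 270.] [ 0.511 -0.046  0.059] [ 0.449 -0.138  0.01 ] [0.569 0.074 0.068]
scene garlic_1 0.94 [357. 352. 376. 376.] [ 0.661 -0.359  0.037] [ 0.642 -0.378  0.023] [ 0.678 -0.331  0.05 ]
scene teaspoon_1 0.8 [235. 262. 270. 300.] [ 0.358 -0.156  0.004] [ 0.336 -0.223 -0.001] [ 0.425 -0.134  0.008]
```

Three pounder-shaped candidates: top pixels (190,230), (222,211), (197,197). One crop of both cameras will decide.

```bash
python3 - <<'E'
import cv2,numpy as np
a=cv2.imread("pics/top1.png");b=cv2.imread("pics/scene1.png")
A=cv2.resize(a[140:290,165:460],(780,396));
B=cv2.resize(b[100:180,290:400],(400,200*400//275*1),interpolation=cv2.INTER_CUBIC)
C=cv2.resize(a[180:245,170:245],(280,200),interpolation=cv2.INTER_CUBIC)
o=np.zeros((600,780,3),np.uint8);o[:396]=A
B=cv2.resize(B,(280,200));o[398:598,:280]=B;o[398:598,300:580]=C
cv2.imwrite("pics/c1.png",o)
E
```

```text
(no output)
```

View pics/c1.png

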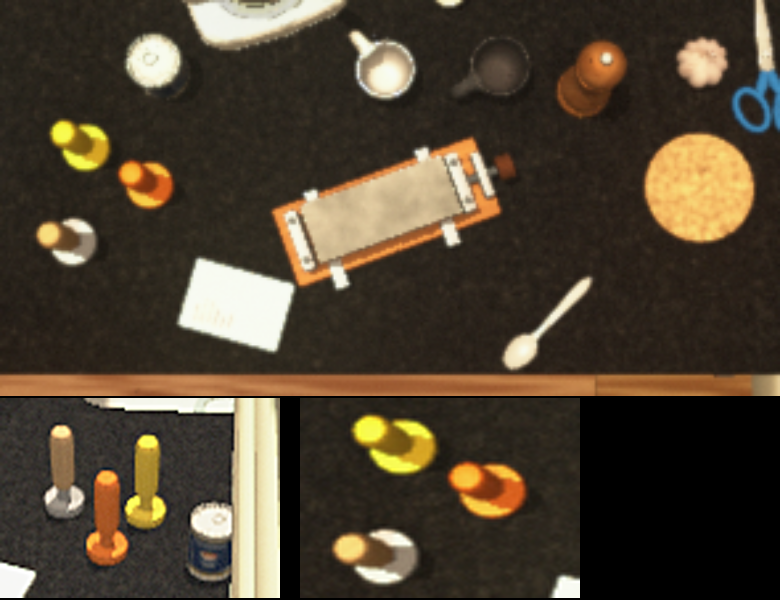

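The real pounder has the steel foot and light-wood handle: top (190,230), crop (65,240). The yellow one at top (197,197) and the orange one at (222,211) are decoys. The screw is at the right (-y) end. Next I measure the axis, trivet centre and stone plane.

```bash
cat > m.py <<'E'
from h import *
def stone(p,W):
    r=regions_of(p,"stone")
    if not r: return
    P=W[r[0]["region"]];P=P[~np.isnan(P[:,0])];P=P[(P[:,2]>0.05)&(P[:,2]<.085)]
    for _ in range(3):
        A=np.c_[P[:,:2],np.ones(len(P))];c=np.linalg.lstsq(A,P[:,2],rcond=None)[0];e=P[:,2]-A@c
        P=P[abs(e)<max(.002,2*e.std())]
    (cx,cy),(w,h),a=cv2.minAreaRect((P[:,:2]*1000).astype(np.float32))
    b=cv2.boxPoints(((cx,cy),(w,h),a));e=b[1]-b[0] if np.hypot(*(b[1]-b[0]))>np.hypot(*(b[2]-b[1])) else b[2]-b[1]
    e/=np.hypot(*e);e*=np.sign(e[1]);C=np.array([cx,cy])/1000
    A_,B_=C+.04*e,C-.04*e
    print("stone c",C.round(4),"size",round(w),round(h),"ydir",e.round(3),"A",A_.round(4),round(c@[*A_,1],4),"B",B_.round(4),round(c@[*B_,1],4),"n",len(P))
E
python3 - <<'E'
from m import *
from scipy.optimize import least_squares
for c in ["top","scene"]:
    p=read_camera(c);W=cloud(p);stone(p,W)
    d=np.hypot(W[...,0]-.47,W[...,1]-.33)
    M=(d<.05)&(W[...,2]>.05)&(W[...,2]<.112);P=W[M]
    cam=-cv2.Rodrigues(np.array(p["rvec"],float))[0].T@np.ravel(p["tvec"])
    f=least_squares(lambda s:np.hypot(P[:,0]-s[0],P[:,1]-s[1])-.0143,[.47,.33],loss="soft_l1",f_scale=.002)
    print(c,"handle",f.x.round(4),len(P),"cam",cam.round(2))
    T=W[(d<.05)&(W[...,2]>.112)];print("top pts",T.mean(0).round(4),len(T))
    F=W[(d<.05)&(W[...,2]>.009)&(W[...,2]<.02)];print("foot",F.min(0).round(3),F.max(0).round(3))
    r=regions_of(p,"trivet")[0]["region"];P=W[r&(W[...,2]>.004)]
    (x,y),s,a=cv2.minAreaRect((P[:,:2]*1000).astype(np.float32));print("trivet",x,y,s)
E
```

```text
stone c [0.4967 0.0017] size 65 160 ydir [-0.347  0.938] A [0.4829 0.0392] 0.0672 B [ 0.5106 -0.0358] 0.0635 n 1233
top handle [0.4668 0.3368] 70 cam [ 0.36 -0.01  1.46]
top pts [0.4663 0.3349 0.1164] 66
foot [0.444 0.3   0.009] [0.49  0.357 0.019]
trivet 525.0156860351562 -346.1068420410156 (119.41239929199219, 117.98764038085938)
stone c [ 0.5014 -0.0009] size 65 161 ydir [-0.345  0.939] A [0.4876 0.0367] 0.0657 B [ 0.5151 -0.0384] 0.0624 n 1162
scene handle [0.4708 0.3356] 154 cam [ 0.62 -0.62  0.84]
top pts [0.4703 0.3324 0.1155] 33
foot [0.446 0.311 0.009] [0.495 0.356 0.017]
trivet 529.9819946289062 -348.8551330566406 (118.06932067871094, 118.0994873046875)
```

```bash
python3 -m creep '[[[1,-0.055,-0.028,0,0],[1,-0.110,-0.057,0,0],[1,-0.165,-0.086,0,0],[1,-0.220,-0.114,0,0],[1,-0.275,-0.143,0,0]]]'
```

```text
t: 2.02
eef_pos: [0.4634, 0.3433, 0.192]
orientation: [0.215, 0.977, 0.0, 0.0]
force: [1.0, 1.5, -1.0]
gripper_width: 0.0855
grip_force: 0.0
```

```bash
cat > w.py <<'E'
from m import *
from scipy.optimize import least_squares
from scipy.spatial.transform import Rotation as Ro
def totool(d):
    return Ro.from_quat(get_obs()["orientation"]).inv().apply(d)
E
python3 - <<'E'
from w import *
o=get_obs();print(o["eef_pos"].round(4),o["orientation"].round(4))
p=read_camera("wrist");W=cloud(p);save("w1.png",p["frame"])
for r in regions_of(p,"pounder"):
    P=W[r["region"]];P=P[~np.isnan(P[:,0])];print(r["confidence"],r["bbox"],np.median(P,0).round(3) if len(P) else 0)
d=np.hypot(W[...,0]-.469,W[...,1]-.335)
T=W[(d<.04)&(W[...,2]>.1)&(W[...,2]<.13)];print(len(T))
if len(T):
    (x,y),s,a=cv2.minAreaRect((T[:,:2]*1000).astype(np.float32));print("top",x,y,s,T[:,2].max())
    print("tool shift",totool(np.array([x/1000,y/1000,0.101])-o["eef_pos"]))
E
```

```text
[0.4634 0.3433 0.192 ] [2.147e-01 9.767e-01 3.000e-04 2.000e-04]
0.69 [297.3, 152.8, 341.4, 211.3] [0.461 0.341 0.082]
0.65 [327.1, 234.5, 372.7, 319.2] [0.562 0.329 0.068]
945
top 467.1617431640625 337.8257141113281 (28.24576187133789, 26.965822219848633) 0.11991115733499601
tool shift [-0.0054698  -0.00319335  0.09105155]
```

View pics/w1.png

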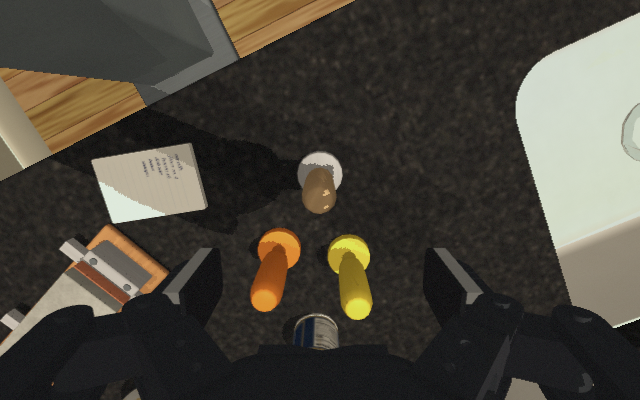

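The wrist view shows the steel/wood pounder at (320,180) between the fingers' span; the orange one (275,270) and yellow one (350,275) are off to the side. Descending.

```bash
python3 -m creep '[[[1,-0.0055,-0.0035,0.010,0],[1,-0.0055,-0.0035,0.040,0],[1,-0.0055,-0.0035,0.070,0],[1,-0.0055,-0.0035,0.100,0],[1,-0.0055,-0.0035,0.127,0]]]'; python3 -m creep '[[[0,0,0,0,0],[0,0,0,0,0],[0,0,0,0,0],[0,0,0,0,0],[0,0,0,0,0]]]'
```

```text
t: 2.75
eef_pos: [0.4642, 0.3405, 0.0627]
orientation: [0.213, 0.977, -0.0, -0.001]
force: [0.5, -0.7, 0.5]
gripper_width: 0.0851
grip_force: 0.0
t: 3.38
eef_pos: [0.4666, 0.3399, 0.0664]
orientation: [0.215, 0.977, 0.001, 0.001]
force: [-1.6, -1.3, 5.8]
gripper_width: 0.0238
grip_force: 58.6
```

```bash
python3 -m creep '[[[0,0,0,-0.020,0],[0,0,0,-0.045,0],[0,0,0,-0.07,0],[0,0,0,-0.095,0],[0,0,0,-0.12,0]]]'; python3 - <<'E'
from w import *
o=get_obs();e=o["eef_pos"];print(e.round(4),o["force"].round(1),o["gripper_width"],totool(np.array([.5106-.002,.0358,0])))
ims=[]
for c in ["scene","top"]:
    p=read_camera(c);W=cloud(p)
    d=np.hypot(W[...,0]-e[0],W[...,1]-e[1])
    F=W[(d<.05)&(W[...,2]<e[2]-.02)&(W[...,2]>.03)];print(c,"foot",F.min(0).round(3),F.max(0).round(3),len(F))
    if c=="scene": save("s2.png",cv2.resize(p["frame"][60:200,240:440],(800,560)))
E
```

```text
t: 4.0
eef_pos: [0.4655, 0.3392, 0.1856]
orientation: [0.215, 0.977, -0.0, -0.0]
force: [0.7, 0.9, -4.9]
gripper_width: 0.0241
grip_force: 59.1
[0.4655 0.3392 0.1856] [ 0.7  0.9 -4.9] 0.024075037174478797 [-4.46672938e-01  2.45843189e-01 -1.13326407e-04]
scene foot [0.446 0.306 0.119] [0.494 0.359 0.165] 210
top foot [0.442 0.312 0.124] [0.49  0.359 0.156] 125
```

View pics/s2.png

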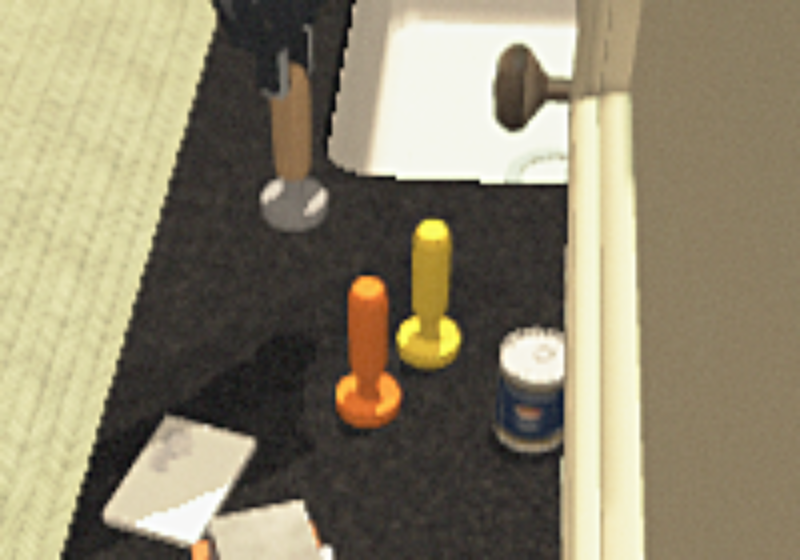

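The pounder is held upright (foot at crop (293,203)), with its face about 0.119 m up. Going above stone_top_a.

```bash
python3 -m creep '[[[0,-0.020,-0.037,-0.02,0],[0,-0.048,-0.090,-0.02,0],[0,-0.076,-0.142,-0.02,0],[0,-0.104,-0.194,-0.02,0],[0,-0.132,-0.245,-0.02,0]]]'; python3 -m creep '[[[0,-0.006,-0.010,0.01,0],[0,-0.010,-0.019,0.03,0],[0,-0.010,-0.019,0.045,0],[0,-0.010,-0.019,0.055,0],[0,-0.010,-0.019,0.055,0]]]'; python3 - <<'E'
from w import *
o=get_obs();e=o["eef_pos"];print(e.round(4),o["q"].round(2),o["force"].round(1))
for c in ["scene","top"]:
    p=read_camera(c);W=cloud(p)
    d=np.hypot(W[...,0]-e[0],W[...,1]-e[1])
    F=W[(d<.05)&(W[...,2]<e[2]-.03)&(W[...,2]>.074)];print(c,"foot",F.min(0).round(3),F.max(0).round(3),len(F))
    if c=="scene": save("s3.png",cv2.resize(p["frame"][140:280,240:440],(800,560)));stone(p,W)
E
```

```text
t: 4.72
eef_pos: [0.4822, 0.0596, 0.2037]
orientation: [0.215, 0.977, -0.0, -0.0]
force: [1.4, -0.4, -3.3]
gripper_width: 0.0235
grip_force: 59.5
t: 5.35
eef_pos: [0.4835, 0.0408, 0.1489]
orientation: [0.214, 0.977, -0.0, -0.001]
force: [0.0, 0.4, -3.5]
gripper_width: 0.024
grip_force: 59.6
[0.4835 0.0408 0.1489] [-0.61  0.01  0.44  1.93 -0.01  1.2   0.97] [ 0.   0.4 -3.5]
scene foot [0.464 0.01  0.082] [0.513 0.058 0.118] 250
stone c [ 0.5013 -0.0009] size 65 160 ydir [-0.346  0.938] A [0.4874 0.0366] 0.0658 B [ 0.5151 -0.0384] 0.0623 n 935Traceback (most recent call last):
  File "<stdin>", line 6, in <module>
    return umr_minimum(a, axis, None, out, keepdims, initial, where)
ValueError: zero-size array to reduction operation minimum which has no identity
```

View pics/s3.png

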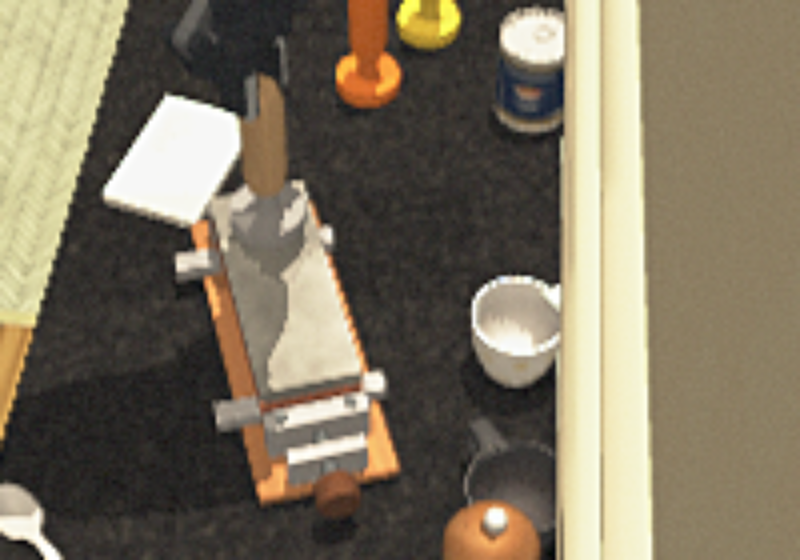

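The foot (crop (270,230)) is centred over stone_top_a. Pressing down slowly.

```bash
python3 -m creep '[[[0,0,0,0.005,0],[0,0,0,0.010,0],[0,0,0,0.013,0],[0,0,0,0.015,0],[0,0,0,0.017,0]]]'; python3 -m creep '[[[0,0,0,0.001,0],[0,0,0,0.002,0],[0,0,0,0.003,0],[0,0,0,0.004,0],[0,0,0,0.005,0]]]'
```

```text
t: 6.12
eef_pos: [0.4846, 0.0401, 0.1332]
orientation: [0.215, 0.977, 0.0, 0.001]
force: [0.4, -1.7, 4.9]
gripper_width: 0.0237
grip_force: 61.2
t: 6.75
eef_pos: [0.4841, 0.0402, 0.1277]
orientation: [0.215, 0.977, 0.0, 0.0]
force: [0.7, -1.6, 4.4]
gripper_width: 0.0234
grip_force: 61.3
```

```bash
python3 -m creep '[[[0,0,0,0.001,0],[0,0,0,0.002,0],[0,0,0,0.003,0],[0,0,0,0.004,0],[0,0,0,0.005,0]]]'; python3 -m creep '[[[0,0,0,0.0005,0],[0,0,0,0.001,0],[0,0,0,0.0015,0],[0,0,0,0.002,0],[0,0,0,0.0025,0]]]'
```

```text
t: 7.38
eef_pos: [0.4842, 0.0402, 0.1228]
orientation: [0.215, 0.977, 0.0, 0.0]
force: [0.1, -1.0, 6.4]
gripper_width: 0.0238
grip_force: 61.6
t: 8.0
eef_pos: [0.484, 0.0405, 0.1204]
orientation: [0.215, 0.977, 0.0, 0.0]
force: [-1.5, -0.6, 8.6]
gripper_width: 0.0239
grip_force: 62.0
```

```bash
python3 -m creep '[[[0,0,0,0.0005,0],[0,0,0,0.001,0],[0,0,0,0.0015,0],[0,0,0,0.002,0],[0,0,0,0.0025,0]]]'
```

```text
t: 8.62
eef_pos: [0.4855, 0.0406, 0.1202]
orientation: [0.215, 0.977, 0.001, 0.001]
force: [-6.4, -2.1, 30.0]
gripper_width: 0.0237
grip_force: 65.7
```

The end-A press went rigid. Lifting, moving 80 mm to end B.

```bash
python3 -m creep '[[[0,0,0,-0.010,0],[0,0,0,-0.020,0],[0,-0.028,-0.028,-0.020,0],[0,-0.0567,-0.0566,-0.020,0],[0,-0.0567,-0.0566,-0.020,0]]]'; python3 - <<'E'
from w import *
o=get_obs();e=o["eef_pos"];print(e.round(4))
p=read_camera("scene");W=cloud(p);stone(p,W)
p=read_camera("top");stone(p,cloud(p))
d=np.hypot(W[...,0]-e[0],W[...,1]-e[1]);F=W[(d<.05)&(W[...,2]<e[2]-.03)&(W[...,2]>.066)];print("foot",F.min(0).round(3),F.max(0).round(3))
E
```

```text
t: 9.25
eef_pos: [0.5117, -0.0385, 0.1374]
orientation: [0.217, 0.976, -0.001, -0.0]
force: [0.3, -0.1, -4.0]
gripper_width: 0.0236
grip_force: 59.5
[ 0.5117 -0.0385  0.1374]
stone c [4.999e-01 3.000e-04] size 64 160 ydir [-0.355  0.935] A [0.4857 0.0377] 0.0537 B [ 0.5141 -0.0371] 0.0527 n 539
stone c [0.4784 0.049 ] size 63 58 ydir [0.951 0.309] A [0.5164 0.0614] 0.0558 B [0.4404 0.0366] 0.0548 n 345
foot [ 0.494 -0.07   0.071] [ 0.542 -0.023  0.107]
```

```bash
python3 -m creep '[[[0,0,0,0.005,0],[0,0,0,0.010,0],[0,0,0,0.013,0],[0,0,0,0.015,0],[0,0,0,0.016,0]]]'; python3 -m creep '[[[0,0,0,0.0005,0],[0,0,0,0.001,0],[0,0,0,0.0015,0],[0,0,0,0.002,0],[0,0,0,0.0025,0]]]'
```

```text
t: 10.07
eef_pos: [0.5117, -0.035, 0.1216]
orientation: [0.215, 0.977, -0.0, -0.0]
force: [0.3, 0.8, -3.8]
gripper_width: 0.0236
grip_force: 59.6
t: 10.7
eef_pos: [0.5127, -0.0354, 0.1205]
orientation: [0.215, 0.977, 0.0, 0.001]
force: [-2.2, -2.0, 10.5]
gripper_width: 0.0237
grip_force: 62.3
```

```bash
python3 -m creep '[[[0,0,0,0.0005,0],[0,0,0,0.001,0],[0,0,0,0.0015,0],[0,0,0,0.002,0],[0,0,0,0.002,0]]]'
```

```text
t: 11.32
eef_pos: [0.514, -0.0356, 0.1204]
orientation: [0.215, 0.977, 0.001, 0.002]
force: [-5.6, -1.3, 21.9]
gripper_width: 0.0236
grip_force: 64.6
```

Both ends rigid. Lifting and carrying to the trivet.

```bash
python3 -m creep '[[[0,0,0,-0.020,0],[0,0,0,-0.060,0],[0,-0.012,-0.023,-0.090,0],[0,-0.038,-0.073,-0.090,0],[0,-0.066,-0.128,-0.090,0]]]'; python3 -m creep '[[[0,-0.028,-0.055,0,0],[0,-0.056,-0.109,0,0],[0,-0.0745,-0.145,0,0],[0,-0.0745,-0.145,0.02,0],[0,-0.0745,-0.145,0.04,0]]]'; python3 - <<'E'
from w import *
o=get_obs();e=o["eef_pos"];print(e.round(4),o["q"].round(2),o["force"].round(1))
for c in ["top","scene"]:
    p=read_camera(c);W=cloud(p)
    stone(p,W)
    d=np.hypot(W[...,0]-e[0],W[...,1]-e[1])
    F=W[(d<.05)&(W[...,2]<e[2]-.03)&(W[...,2]>.03)];print(c,"foot",len(F),F.min(0).round(3) if len(F) else 0,F.max(0).round(3) if len(F) else 0)
save("s4.png",cv2.resize(p["frame"][150:400,200:440],(576,600)))
E
```

```text
t: 11.95
eef_pos: [0.5183, -0.1794, 0.2075]
orientation: [0.213, 0.977, 0.0, 0.0]
force: [0.4, 0.2, -5.3]
gripper_width: 0.0237
grip_force: 59.6
t: 12.58
eef_pos: [0.5246, -0.3409, 0.1655]
orientation: [0.215, 0.977, 0.0, -0.001]
force: [-0.5, 0.9, -5.4]
gripper_width: 0.0236
grip_force: 59.6
[ 0.5246 -0.3409  0.1655] [-0.08  0.36  0.75  1.59 -0.25  1.29  1.85] [-0.5  0.9 -5.4]
stone c [0.4969 0.0018] size 65 158 ydir [-0.351  0.936] A [0.4828 0.0393] 0.055 B [ 0.5109 -0.0356] 0.0541 n 1072
top foot 128 [ 0.499 -0.344  0.098] [ 0.545 -0.317  0.12 ]
stone c [ 0.52   -0.0046] size 35 138 ydir [-0.3    0.954] A [0.508  0.0335] 0.0539 B [ 0.532  -0.0428] 0.0528 n 247
scene foot 410 [ 0.504 -0.368  0.098] [ 0.553 -0.323  0.135]
```

View pics/s4.png

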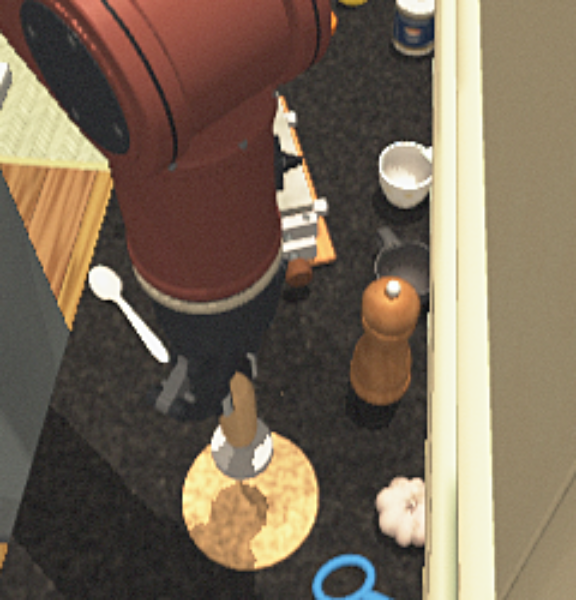

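The pounder foot (crop (242,447)) hangs over the trivet (centre (250,500), perspective), and the stone reads level. Lowering.

```bash
python3 -m creep '[[[0,-0.001,-0.002,0.025,0],[0,-0.001,-0.002,0.050,0],[0,-0.001,-0.002,0.072,0],[0,-0.001,-0.002,0.083,0],[0,-0.001,-0.002,0.0875,0]]]'; python3 -m creep '[[[0,0,0,0.0005,0],[0,0,0,0.001,0],[0,0,0,0.0015,0],[0,0,0,0.002,0],[0,0,0,0.0025,0]]]'
```

```text
t: 13.4
eef_pos: [0.5252, -0.3437, 0.08]
orientation: [0.214, 0.977, 0.0, 0.0]
force: [-0.8, -0.3, -4.4]
gripper_width: 0.0236
grip_force: 59.7
t: 14.02
eef_pos: [0.5249, -0.344, 0.0773]
orientation: [0.215, 0.977, -0.0, 0.0]
force: [0.5, -0.3, -3.6]
gripper_width: 0.0237
grip_force: 59.7
```

```bash
python3 -m creep '[[[0,0,0,0.0005,0],[0,0,0,0.001,0],[0,0,0,0.0015,0],[0,0,0,0.002,0],[0,0,0,0.0025,0]]]'; python3 -m creep '[[[0,0,0,0.0003,0],[0,0,0,0.0006,0],[0,0,0,0.0009,0],[0,0,0,0.0012,0],[0,0,0,0.0012,0]]]'
```

```text
t: 14.65
eef_pos: [0.5248, -0.344, 0.0747]
orientation: [0.215, 0.977, -0.0, 0.0]
force: [0.4, -0.6, -1.2]
gripper_width: 0.0238
grip_force: 60.0
t: 15.28
eef_pos: [0.5253, -0.3446, 0.0745]
orientation: [0.215, 0.977, -0.0, 0.001]
force: [-1.6, -0.8, 5.7]
gripper_width: 0.0239
grip_force: 61.8
```

On the trivet. Release, then straight up.

```bash
python3 -m creep '[[[0,0,0,-0.0005,0],[0.6,0,0,-0.0005,0],[1,0,0,-0.0005,0],[1,0,0,-0.0005,0],[1,0,0,-0.0005,0]]]'; python3 -m creep '[[[1,0,0,-0.015,0],[1,0,0,-0.035,0],[1,0,0,-0.060,0],[1,0,0,-0.090,0],[1,0,0,-0.120,0]]]';  python3 - <<'E'
from w import *
o=get_obs();print(o["eef_pos"].round(4),o["force"].round(1),o["gripper_width"])
for c in ["top","scene","wrist"]:
    p=read_camera(c);W=cloud(p);save(c+"5.png",p["frame"])
    if c!="wrist": stone(p,W)
    d=np.hypot(W[...,0]-.527,W[...,1]+.347)
    for a,b in [(.012,.03),(.05,.112),(.115,.135)]:
        F=W[(d<.04)&(W[...,2]>a)&(W[...,2]<b)]
        if len(F)>5: print(c,a,"mid",((F.min(0)+F.max(0))/2).round(3),F.max(0).round(3),len(F))
a=cv2.imread("pics/scene5.png");b=cv2.imread("pics/wrist5.png")
cv2.imwrite("pics/c5.png",np.vstack([cv2.resize(a[150:400,190:450],(400,300)),cv2.resize(b,(400,300))]))
E
```

```text
t: 15.9
eef_pos: [0.5248, -0.3439, 0.0739]
orientation: [0.215, 0.977, -0.0, -0.0]
force: [-0.1, -0.4, -0.4]
gripper_width: 0.0855
grip_force: 0.0
t: 16.52
eef_pos: [0.5249, -0.3443, 0.1968]
orientation: [0.215, 0.977, -0.0, 0.001]
force: [0.6, -0.3, -0.2]
gripper_width: 0.0855
grip_force: 0.0
[ 0.5249 -0.3443  0.1968] [ 0.6 -0.3 -0.2] 0.08554146268583943
stone c [0.4967 0.0014] size 64 158 ydir [-0.348  0.937] A [0.4828 0.0389] 0.0549 B [ 0.5107 -0.0361] 0.054 n 1065
top 0.012 mid [ 0.525 -0.344  0.021] [ 0.562 -0.308  0.03 ] 176
top 0.05 mid [ 0.523 -0.344  0.084] [ 0.536 -0.333  0.112] 56
top 0.115 mid [ 0.524 -0.346  0.123] [ 0.536 -0.332  0.131] 80
stone c [ 0.5266 -0.0235] size 33 98 ydir [-0.288  0.958] A [0.5151 0.0148] 0.0533 B [ 0.5381 -0.0618] 0.0523 n 297
scene 0.012 mid [ 0.528 -0.35   0.021] [ 0.552 -0.327  0.029] 324
scene 0.05 mid [ 0.529 -0.354  0.082] [ 0.542 -0.345  0.112] 156
scene 0.115 mid [ 0.528 -0.35   0.121] [ 0.542 -0.338  0.127] 169
wrist 0.012 mid [ 0.525 -0.347  0.018] [ 0.548 -0.322  0.025] 916
wrist 0.05 mid [ 0.522 -0.345  0.083] [ 0.532 -0.332  0.112] 323
wrist 0.115 mid [ 0.526 -0.347  0.121] [ 0.54  -0.333  0.128] 910
```

View pics/c5.png

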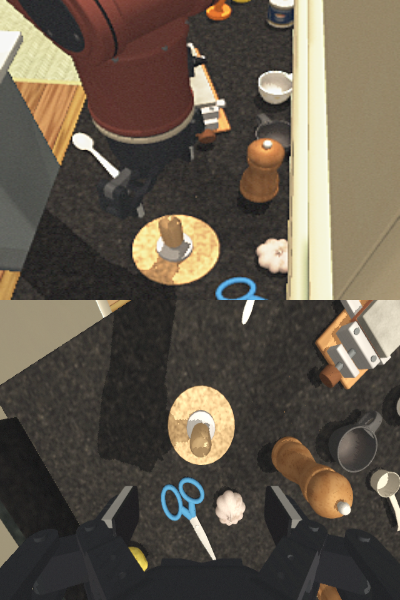

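The pounder stands centred and upright on the trivet (upper view (173,238)). The gripper is clear of it, the stone is level at about 54 mm, and the bystanders look undisturbed.

```bash
python3 -c "
from rig import *
print(sign_off())"
```

```text
the job is handed in; nothing more can be done
None
```

I pressed the stone down at both ends with the pounder; it now reads level at about 54 mm on both strips. The pounder stands released and upright on the trivet, the bystanders looked unmoved in the last pictures, and I handed the job in after about 17 s on the robot's clock; no verdict came back.

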